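# Clamp the spares jar and unscrew its tight cap

### The arm

A 6-joint arm with a two-finger parallel gripper is mounted at the origin on the work surface. World frame = base frame: x ahead of the robot, y to its left, z up, the work surface at z = 0. Lengths are in m, angles in degrees, forces in N, time in s.
With the tool pointing down it reaches from about 0.2 to 0.875 m from the base axis. Payload 3.4 kg.
Tool frame: the origin (TCP) lies midway between the tips of the shut fingers; the grasp point (between the pads) lies 19 mm behind it; z points along the fingers, y is the direction in which the jaws open and shut (so a half turn about z gives the same grasp; the last joint's range is limited). The gripper opens to 94 mm and grips with 3 to 60 N. Pads are 16 mm wide; open, the fingers measure 119 mm over their backs; the gripper's body (75 mm by 177 mm) begins 78 mm behind the grasp point.
Start: joints at [66.177, 15.808, 86.224, -0, 77.962, -6.933], TCP at [0.167, 0.55, 0.205] pointing down, gripper open.
Joint ranges: [-165.64, 165.64], [-43.16, 119.46], [12.63, 154.43], [-67.54, 247.53], [6.08, 155.33], [-154.97, 154.97]. Speed limits (degrees/s): [147.25, 147.25, 180, 180, 180, 180].

### API

Orientations are given as a 3x3 rotation matrix whose columns are the frame's x, y, z axes.
In Python, from cell import bot gives the robot as it stands.
- The arm moves only by the tool apply_moves, never from a script. Its arguments are lists of equal length, an entry for each row: "translation": the shift along the tool's x, y, z in mm, a list of three; "yaw": the turn about the tool's z in rad. In form: {"translation": [[dx, dy, dz], ...], "yaw": [yaw, ...]}. A call has 1 to 8 rows; each row is the pose to reach, as a shift and turn from the pose commanded when the call began, along the tool's axes at that moment; what a row does not reach only later rows make up. A row lasts 1/8 s, in which the tool goes at most 62.5 mm and 10.7 degrees, less where a joint would pass 70% of its speed; a pose out of reach is approached as far as the arm can. A call with a gripper value outside its range is refused whole. "jaw" is the opening, from -1 (shut) to 1 (fully open), so that 0 is half open, set as the call begins (left out, the last holds). The fingers move at their own pace and stop on an object; the grip force is fixed at half the most. Time passes only in rows, so rows that repeat a pose let the fingers close. It gives the time, the measured TCP pose, the force and the opening at its end, in the units of the state.
- bot.sense(): the state, without advancing time (a new reading comes with each control period).
- bot.snapshot(name): name is "side" or "top" or "wrist"; returns the picture (480x640x3 uint8, blue, green, red); there is no depth.
- bot.camera_params(name): a dict with "mtx" (3x3 intrinsics, pixels), "pose" (4x4, takes a point from camera to world coordinates). Camera axes: x right, y down, z forward; pixel columns grow to the right and rows downward; lengths in m; the calibration is good to about 2 mm. A picture is of the moment at which its call begins: read the wrist's pose just before it. camera_params takes no time and is no camera call; for the wrist camera it gives the pose at the moment of the call.
- bot.hand_in(): hands the job in, once; it reports no verdict.
Trained networks look in the newest picture that a camera, given by its name, has taken for a name from the list of things; names that differ only in an ending like _2 or _b are one class to them, and where a whole thing is asked for, a point or a joint stands for the part that bears it (a point fixed in the world has none). Each returns a list of dicts, best first, with "p" (0 to 1); they miss things now and then, are a little off and sometimes report something else, mostly with a low value. They report only what shows in the picture. A call takes as long as a camera call.
- bot.look_for(query, camera): "at" ([column, row] as shares, 0 to 1, of the picture: columns of its width, rows of its height, amid what is visible of it).
- bot.cut_out(query, camera): "pixels" (480x640 bool, what is visible of it) and "at" ([column, row] as shares, 0 to 1, of the picture: columns of its width, rows of its height, amid what is visible of it).
- bot.spot_point(query, camera): "at" ([column, row] as shares, 0 to 1, of the picture: columns of its width, rows of its height: a listed point, or the origin of a listed thing).
The state is a dict: "clock": time; "joint_pos": joint angles; "joint_velocities": joint speeds; "effort": joint torques, N m; "ee_pos": TCP position; "eef_rot": TCP orientation; "force": force on the tool from outside, world axes, zero at the start; "moment": the same for the moment, N m; "grip_width": finger opening in m.
Only numpy, scipy, OpenCV 4.12 (cv2) and the standard library are available. Lean on these libraries where they do the work, as an engineer would, in place of code of your own. Each camera call takes 0.05 s, during which the arm holds its last target.

### The job

Push the sliding jaw of the little vise up against the square jar so that the jar is braced between both jaws, then unscrew the jar's tight brass cap (anticlockwise, about a fifth of a turn until its threads let go) and lift it straight up. Finish while holding: keep the cap gripped, still and level, straight above the mouth with about 2 cm of clear air beneath it, the jar left standing in the closed vise. Leave everything else on the bench where it is.

Things in the scene. Friction and masses are not known exactly. Their poses are not given: they have to be found in the camera images.
- vise: Low white machine vise fixed to the bench, 250 x 110 mm bed 12 mm thick. Origin on the bench surface under the bed, 30 mm before the fixed jaw's face; +x is the direction in which the sliding jaw closes, towards the fixed jaw; z up. Fixed jaw: face at x = +30 mm, 36 mm thick, 90 mm wide, top at z = 58 mm.
- jaw (a joint): Travel of the sliding jaw along the vise's +x, in m: 0 fully open (its face at vise x = -70 mm), grows as it closes; 0.044 when the 56 mm jar is squarely held between both jaws. The jaw drags with about 10 N and stays where it is pushed, resisting being pushed back by the same force. Jaw block 88 mm wide, 50 mm long, top at z = 58 mm.
- jaw_tab (a point): Centre of the top edge of the dark upright push tab on the rear of the sliding jaw, z = 83 mm. Tab 12 mm thick along vise x, 44 mm wide along vise y, standing 25 mm above the jaw block, its rear face flush with the block's rear end (6 mm behind this point). Push its rear face towards vise +x, or pinch it from above.
- jar: Loose grey jar, 0.45 kg, on the vise bed between the open jaws: square body 56 x 56 mm, flat shoulder at 66 mm, round neck 33 mm across up to 91 mm. Origin at the centre of its underside, z up, +x roughly towards the fixed jaw. Clamped, its centre is at vise x = +2 mm. A sprung ring in the neck presses the cap up with about 22 N when closed and stands 6 mm above the rim when open.
- cap: Round ribbed brass screw cap, loose, 52 mm across, 24 mm tall, 0.07 kg, hollow below. Origin at the centre of its lower edge, z up; +x along the raised pointer rib on its top. Screwed down, its lower edge is 73 mm above the jar's underside, 7 mm above the shoulder. Three inner lugs sit under three ramps of the neck. Turning it takes about 0.15 to 0.4 N m; before its lugs are free it cannot be pulled off.
- pointer (a point): Outer end of the pointer rib on the cap's top, 22 mm from the axis. Cap yaw minus jar yaw starts at 0 to 0.19 rad. Turned anticlockwise from above the cap climbs up to 2.5 mm and is free to lift straight off from 1.10 to 1.66 rad (best 1.38, pointer nearly along the jaws, towards the jar's +y side); at about 1.66 rad it meets a stop.
- mouth (a point): Centre of the neck's rim, 91 mm above the jar's underside. The cap's lower edge must end 5 to 45 mm above this.
- bearing: Bystander: steel bearing ring lying beside the vise, 42 mm across, 12 mm tall, origin at its underside.
- bolt: Bystander: short dark bolt standing on its head beside the vise, 44 mm tall, origin at its underside.
- round_jar: Bystander: closed round jar, 68 mm across, 90 mm tall, beyond the vise, origin at its underside. Not to be opened.
- can: Bystander: closed round metal can, 60 mm across, 80 mm tall, beyond the vise, origin at its underside.
- wrench: Bystander: wrench lying on the left of the bench.
- driver: Bystander: screwdriver lying on the right of the bench.
- offcut: Bystander: steel bar offcut 90 x 30 x 30 mm at the far right, origin at its underside.

How it is judged (in metres and radians):
On the way, in this order (a step that is already met when the one before it is completed fails the run):
1. the sliding jaw is closed on the jar while the cap is still screwed down (value of joint jaw above 0.0415 m and z of cap in the frame of jar below 0.0745 m and angle between jar's own z axis and vertical below 0.06 rad and z of jar in the frame of vise below 0.016 m and horizontal distance between jar and vise below 0.03 m), for 0.2 s.
2. the cap has been unscrewed and lifted clear of the neck in the gripper, the jar still braced (value of joint jaw above 0.0415 m and z of cap in the frame of mouth above 0.003 m and contact force between the fingers and cap above 1 N and angle between jar's own z axis and vertical below 0.06 rad and z of jar in the frame of vise below 0.016 m and horizontal distance between jar and vise below 0.03 m), for 0.1 s.
At the end, for the whole second after the job is handed in: The jaw is closed on the jar (joint above 0.0415), the jar stands upright on the vise bed between the jaws, and the gripper alone holds the cap, still and level (within 0.2 rad), its lower edge 5 to 45 mm above the mouth and its centre within 18 mm of the mouth's axis, touching neither jar nor vise (value of joint jaw above 0.0415 m and angle between jar's own z axis and vertical below 0.06 rad and z of jar in the frame of vise below 0.016 m and horizontal distance between jar and vise below 0.03 m and z of cap in the frame of mouth between 0.005 and 0.045 m and horizontal distance between cap and mouth below 0.018 m and angle between cap's own z axis and vertical below 0.2 rad and contact force between the fingers and cap above 1 N and contact force between cap and jar below 0.05 N and contact force between cap and vise below 0.05 N and contact force between the fingers and jar below 0.5 N and linear speed of each of cap, jar below 0.02 m/s); the arm keeps its last pose, push and grip.
It fails at once if a bystander was pushed away (more than 30 mm) (distance of any of bearing, bolt, round_jar, can, wrench, driver, offcut from where it was at the start of the episode above 0.03 m).
It fails at once if the jar was lifted out of the vise or knocked over (z of jar in the frame of vise above 0.03 m or angle between jar's own z axis and vertical above 0.35 rad).
It fails at once if the cap was lifted far above the jar (lower edge more than 100 mm over the mouth) (z of cap in the frame of mouth above 0.1 m).
It also fails if it takes over 46 s, if anything falls off the work surface, if the arm or the gripper's body presses on something with over 40 N, if the wrist force passes 120 N, or if a joint passes its speed limit or range.

## Working session

There is one attempt and no reset: what is moved stays moved. The work goes in short steps, Python scripts to look and compute and a tool call to move; the robot and the scene stay as the last step left them, time stands still between calls to the robot, and variables do not carry over. Pictures are saved under pics/ and viewed, and the job is handed in when it is done.

Besides the shell and the picture viewer there is one more tool, called after "Request:" as name([rows], argument=value, ...), one row to a line, values as JSON. apply_moves: Moves the arm, as the interface text tells. Its arguments: {"type":"object","properties":{"translation":{"type":"array","items":{"type":"array","items":{"type":"number"}}},"yaw":{"type":"array","items":{"type":"number"}},"jaw":{"type":"number"}},"required":["translation","yaw"]}

```bash
ls; mkdir -p pics; python3 - <<'E'
from cell import bot
import cv2
s=bot.sense(); print(s)
for n in ("side","top","wrist"):
    im=bot.snapshot(n); cv2.imwrite(f"pics/a_{n}.png",im); c=bot.camera_params(n); print(n,c)
E
```

```text
pics
{'clock': 0.0, 'joint_pos': array([ 6.61770139e+01,  1.58487550e+01,  8.62939140e+01,  1.81254750e-03,
        7.79627520e+01, -6.93413930e+00]), 'joint_velocities': array([ 0.0213893 ,  0.03066449,  0.02106797, -0.01525039, -0.00850145,
        0.11530047]), 'effort': array([ 5.83055662e-04, -4.04569709e+01, -2.37235826e+01,  6.98112650e-02,
        3.43780196e-02, -1.60494851e-04]), 'ee_pos': array([0.16682328, 0.54967777, 0.20460257]), 'eef_rot': array([[-9.56868132e-01,  2.90521572e-01, -7.71477908e-04],
       [ 2.90522486e-01,  9.56866707e-01, -1.67067659e-03],
       [ 2.52833936e-04, -1.82274887e-03, -9.99998307e-01]]), 'force': array([-0.26780516,  0.29713635, -0.07184826]), 'moment': array([-0.01365209, -0.04602639, -0.00373262]), 'grip_width': 0.09408338133615002}
side {'mtx': array([[463.94096812,   0.        , 320.36520101],
       [  0.        , 463.94096812, 236.14842921],
       [  0.        ,   0.        ,   1.        ]]), 'pose': array([[-0.96829439, -0.15041557,  0.19945209,  0.43968031],
       [-0.24921724,  0.63669315, -0.72973461,  0.78329371],
       [-0.
[... 256 characters left out ...]
     ,   1.        ]]), 'pose': array([[-0.04205539, -0.97611526,  0.21314394,  0.38417359],
       [-0.99910028,  0.03991759, -0.01432545,  0.02293791],
       [ 0.0054751 , -0.21355463, -0.97691578,  1.20020863],
       [ 0.        ,  0.        ,  0.        ,  1.        ]])}
wrist {'mtx': array([[427.47752643,   0.        , 316.89450201],
       [  0.        , 427.47752643, 238.67117292],
       [  0.        ,   0.        ,   1.        ]]), 'pose': array([[ 0.28981132,  0.92425809,  0.24850832,  0.09414565],
       [ 0.95708088, -0.27922913, -0.07763562,  0.57129158],
       [-0.00236459,  0.26034224, -0.9655135 ,  0.38465161],
       [ 0.        ,  0.        ,  0.        ,  1.        ]])}
```

View pics/a_top.png

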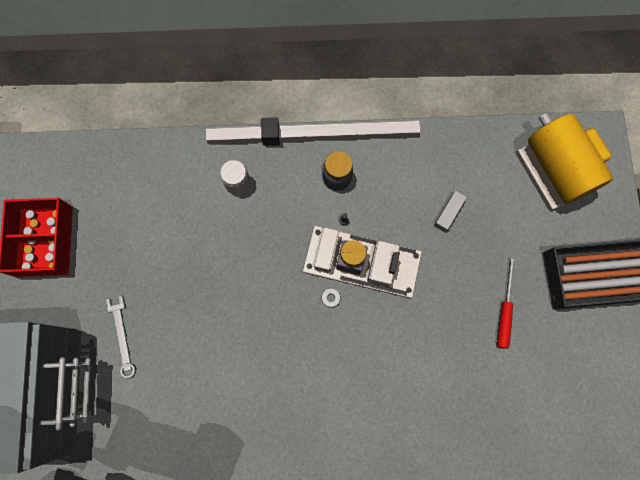

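View pics/a_side.png

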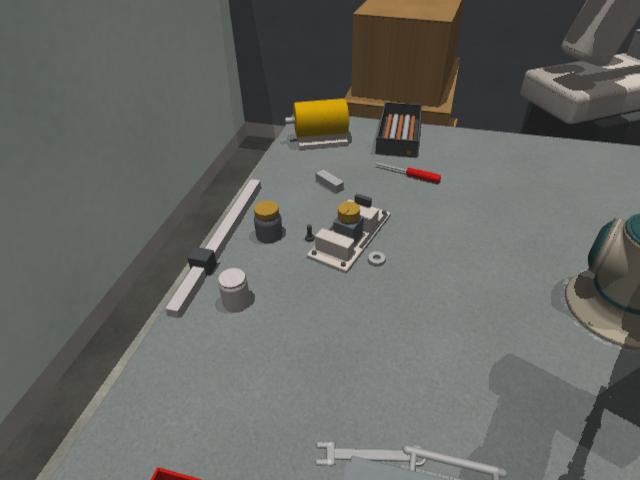

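```bash
python3 - <<'E'
from cell import bot
for cam in ("top","side"):
  for q in ("vise","jaw_tab","jar","cap","pointer","mouth","bearing","bolt","round_jar","can"):
    r=bot.spot_point(q,cam)
    print(cam,q,[(round(d['p'],2),round(d['at'][0]*640,1),round(d['at'][1]*480,1)) for d in r[:2]])
E
```

```text
top vise [(0.63, 344.0, 257.6), (0.47, 347.9, 260.0)]
top jaw_tab [(0.67, 395.8, 260.7)]
top jar [(0.78, 350.9, 259.4)]
top cap [(0.92, 354.1, 256.0)]
top pointer [(0.76, 344.3, 246.5), (0.34, 351.4, 258.2)]
top mouth [(0.74, 353.0, 250.8), (0.66, 335.5, 176.4)]
top bearing [(0.59, 329.9, 298.1), (0.25, 354.3, 258.6)]
top bolt [(0.64, 344.8, 219.7)]
top round_jar [(0.81, 334.6, 177.0), (0.61, 353.7, 254.3)]
top can [(0.94, 238.9, 186.9)]
side vise [(0.82, 345.1, 242.7)]
side jaw_tab [(0.65, 361.1, 193.0)]
side jar [(0.89, 346.2, 238.8)]
side cap [(0.83, 346.8, 213.6), (0.17, 370.7, 454.7)]
side pointer [(0.7, 346.0, 213.4)]
side mouth [(0.62, 345.2, 212.8), (0.48, 348.0, 237.2)]
side bearing [(0.69, 374.3, 261.4), (0.58, 326.7, 185.6)]
side bolt [(0.43, 310.2, 240.7)]
side round_jar [(0.92, 271.2, 233.4)]
side can [(0.93, 232.0, 300.1)]
```

```bash
cat > h.py <<'E'
import numpy as np
from cell import bot
def back(cam,u,v,z,C=None):
    C=C or bot.camera_params(cam); K=C['mtx'];P=C['pose']
    d=P[:3,:3]@np.linalg.solve(K,[u,v,1]); o=P[:3,3]
    return o+d*(z-o[2])/d[2]
def proj(cam,p,C=None):
    C=C or bot.camera_params(cam); P=C['pose']
    q=C['mtx']@(P[:3,:3].T@(np.asarray(p,float)-P[:3,3])); return q[:2]/q[2]
E
python3 - <<'E'
import cv2
im=cv2.imread('pics/a_top.png')
cv2.imwrite('pics/b_top.png',cv2.resize(im[205:315,290:435],None,fx=5,fy=5,interpolation=cv2.INTER_CUBIC))
im=cv2.imread('pics/a_side.png')
cv2.imwrite('pics/b_side.png',cv2.resize(im[185:275,295:400],None,fx=6,fy=6,interpolation=cv2.INTER_CUBIC))
from h import *
for n,u,v,z in [('tab',395.8,260.7,.083),('cap',354.1,256,.085),('bearing',330,298,.0),('bolt',345,219.7,0),('rj',334.6,177,0)]:
    print(n,back('top',u,v,z))
for n,u,v,z in [('tab',361.1,193,.083),('cap',346.8,213.6,.085)]: print(n,back('side',u,v,z))
E
```

```text
tab [ 0.58583578 -0.16022805  0.083     ]
cap [ 0.59908164 -0.07309605  0.085     ]
bearing [ 0.52275004 -0.02146493  0.        ]
bolt [ 0.70097634 -0.06441421  0.        ]
rj [ 0.80481702 -0.04568804  0.        ]
tab [ 0.59060893 -0.16962911  0.083     ]
cap [ 0.60782075 -0.07618419  0.085     ]
```

View pics/b_top.png

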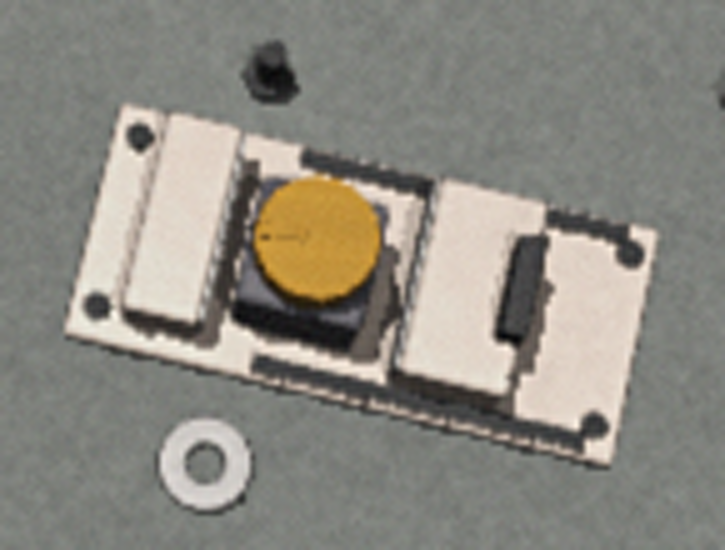

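View pics/b_side.png

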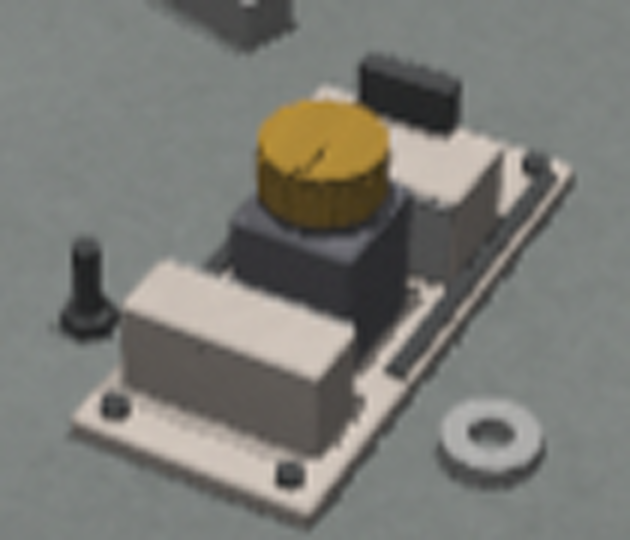

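```bash
python3 - <<'E'
from h import *
f=lambda a,b,z:back('top',290+(a-2)/5,205+(b-2)/5,z)
c=[f(*p,.012) for p in[(122,103),(658,232),(607,466),(65,335)]]
for p in c: print('bed',p)
print([np.linalg.norm(c[i]-c[(i+1)%4]) for i in range(4)])
d=(c[0]+c[3]-c[1]-c[2]); print('yaw deg',np.degrees(np.arctan2(d[1],d[0])))
e=d/np.linalg.norm(d); e=e; n=np.array([-e[1],e[0],0])
mid=sum(c)/4; 
pts={'bed mid':mid,'FJ face':(f(241,130,.058)+f(200,322,.058))/2,'SJ face':(f(440,182,.058)+f(395,370,.058))/2,'tabtop':f(522,287,.083),'captop':f(320,238,.109),'bearing':f(205,465,.006),'bolt':f(272,85,.0),'ptr':f(262,237,.110)}
o=pts['FJ face']-.03*e
for k,p in pts.items(): print(k,p.round(4),'vise xy',((p-o)@e).round(4),((p-mid)@n).round(4))
print('e',e,'n',n)
# side check
g=lambda a,b,z:back('side',295+(a-2.5)/6,185+(b-2.5)/6,z)
for k,p in {'captop':g(323,140,.109),'tab':g(411,75,.083)}.items(): print('side',k,p)
E
```

```text
bed [0.68780306 0.00729497 0.012     ]
bed [ 0.61838678 -0.23046685  0.012     ]
bed [ 0.51441979 -0.1992062   0.012     ]
bed [0.58258367 0.03700588 0.012     ]
[np.float64(0.24768791438768517), np.float64(0.10856501584607603), np.float64(0.24585048864060727), np.float64(0.10933369806097527)]
yaw deg 73.81359850140696
bed mid [ 0.6008 -0.0963  0.012 ] vise xy -0.0368 0.0
FJ face [ 0.62   -0.0323  0.058 ] vise xy 0.03 -0.0006
SJ face [ 0.5946 -0.1158  0.058 ] vise xy -0.0572 0.0005
tabtop [ 0.5832 -0.1562  0.083 ] vise xy -0.0992 0.0002
captop [ 0.6025 -0.0705  0.109 ] vise xy -0.0115 0.0056
bearing [ 0.5229 -0.0226  0.006 ] vise xy 0.0123 0.0954
bolt [ 0.6966 -0.0619  0.    ] vise xy 0.023 -0.0824
ptr [ 0.6036 -0.0466  0.11  ] vise xy 0.0118 0.0111
e [0.27876318 0.96035987 0.        ] n [-0.96035987  0.27876318  0.        ]
side captop [ 0.60272411 -0.06805615  0.109     ]
side tab [ 0.5825451  -0.15352077  0.083     ]
```

Request:
apply_moves([
  [-40, -37, 0],
  [-100, -92, 0],
  [-160, -147, 0],
  [-220, -202, 0],
  [-270, -248, 0],
  [-320, -294, 0],
  [-370, -340, 0],
  [-420, -386, 0],
], yaw=[0, 0, 0, 0, 0, 0, 0, 0], jaw=0)

```text
clock: 2.15
ee_pos: [0.4179, 0.1247, 0.2059]
eef_rot: [[-0.957, 0.291, 0.001], [0.291, 0.957, 0.001], [-0.001, 0.001, -1.0]]
force: [0.7, -0.2, -0.3]
grip_width: 0.047
```

Request:
apply_moves([
  [-45, -41, 0],
  [-90, -83, 0],
  [-130, -120, 0],
  [-160, -148, 0],
  [-184, -169, 0],
  [-184, -169, 0],
  [-184, -169, 0],
  [-184, -169, 0],
], yaw=[0, 0, 0, 0, 0, 0, 0, 0])

```text
clock: 3.15
ee_pos: [0.5433, -0.0876, 0.2056]
eef_rot: [[-0.957, 0.289, -0.0], [0.289, 0.957, 0.0], [0.0, 0.0, -1.0]]
force: [-0.7, 0.6, 0.5]
grip_width: 0.0471
```

```bash
python3 - <<'E'
from h import *
import cv2,pickle
C=bot.camera_params('wrist'); im=bot.snapshot('wrist'); cv2.imwrite('pics/c_w.png',im); pickle.dump(C,open('c_w.pkl','wb'))
for q,z in [('jaw_tab',.083),('cap',.085),('pointer',.11)]:
    r=bot.spot_point(q,'wrist')
    for d in r[:2]:
        u,v=d['at'][0]*640,d['at'][1]*480
        print(q,round(d['p'],2),round(u,1),round(v,1),back('wrist',u,v,z,C).round(4))
E
```

```text
cap 0.87 357.6 295.2 [ 0.5991 -0.0734  0.085 ]
```

View pics/c_w.png

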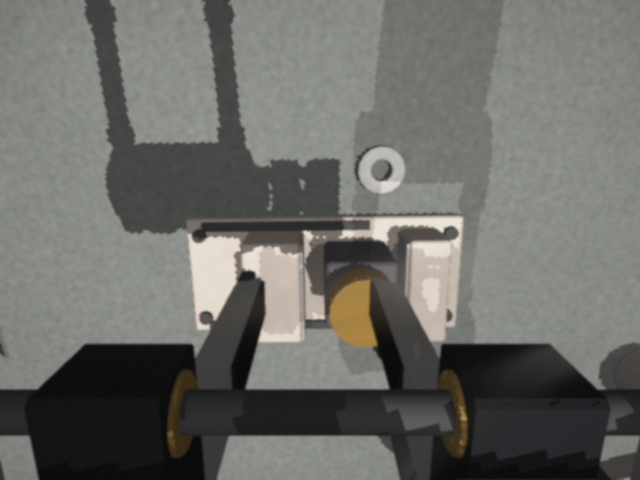

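```bash
python3 - <<'E'
from h import *
import pickle
C=pickle.load(open('c_w.pkl','rb'))
a=back('w',189,220,.012,C);b=back('w',463,216,.012,C);print(a,b,np.linalg.norm(b-a),np.degrees(np.arctan2(*(b-a)[1::-1])))
a=back('w',303,241,.058,C);b=back('w',304,341,.058,C);print('SJ face',a,b,(a+b)/2,np.linalg.norm(b-a))
a=back('w',410,242,.058,C);b=back('w',407,337,.058,C);print('FJ face',a,b,(a+b)/2,np.linalg.norm(b-a))
E
```

```text
[ 0.51714532 -0.20029163  0.012     ] [0.58426461 0.0350528  0.012     ] 0.24472841989771024 74.08206341250589
SJ face [ 0.55350381 -0.10327543  0.058     ] [ 0.63774912 -0.12857055  0.058     ] [ 0.59562646 -0.11592299  0.058     ] 0.0879608846321039
FJ face [ 0.57883448 -0.02208039  0.058     ] [ 0.65929271 -0.0440578   0.058     ] [ 0.6190636 -0.0330691  0.058    ] 0.0834058396047848
```

```bash
python3 - <<'E'
from h import *
s=bot.sense();print(s['ee_pos'],s['clock'],s['joint_pos'].round(1))
d=np.array([.583,-.157,.20])-s['ee_pos'];print(s['eef_rot'].T@d)
E
```

```text
[ 0.54371621 -0.08802423  0.20573078] 3.35 [-16.4  13.7  89.1   0.   77.1 -89.6]
[-0.05757291 -0.05464511  0.00574334]
```

Request:
apply_moves([
  [-29, -27, 0],
  [-57, -54, 0],
  [-57, -54, 30],
  [-57, -54, 60],
  [-57, -54, 60],
  [-57, -54, 60],
], yaw=[-0.012, -0.012, -0.012, -0.012, -0.012, -0.012])

```text
clock: 4.1
ee_pos: [0.5835, -0.1569, 0.1465]
eef_rot: [[-0.96, 0.279, 0.001], [0.279, 0.96, -0.0], [-0.002, -0.0, -1.0]]
force: [-0.9, 0.8, -0.4]
grip_width: 0.0467
```

```bash
python3 - <<'E'
from h import *
import cv2
s=bot.sense();print(s['ee_pos'],s['clock'],s['force'])
im=bot.snapshot('side');cv2.imwrite('pics/d_side.png',cv2.resize(im[140:270,280:440],None,fx=5,fy=4.6))
im=bot.snapshot('wrist');cv2.imwrite('pics/d_w.png',im)
E
```

```text
[ 0.58346365 -0.15693648  0.14653428] 4.1 [-0.85878442  0.84801834 -0.37339863]
```

View pics/d_side.png

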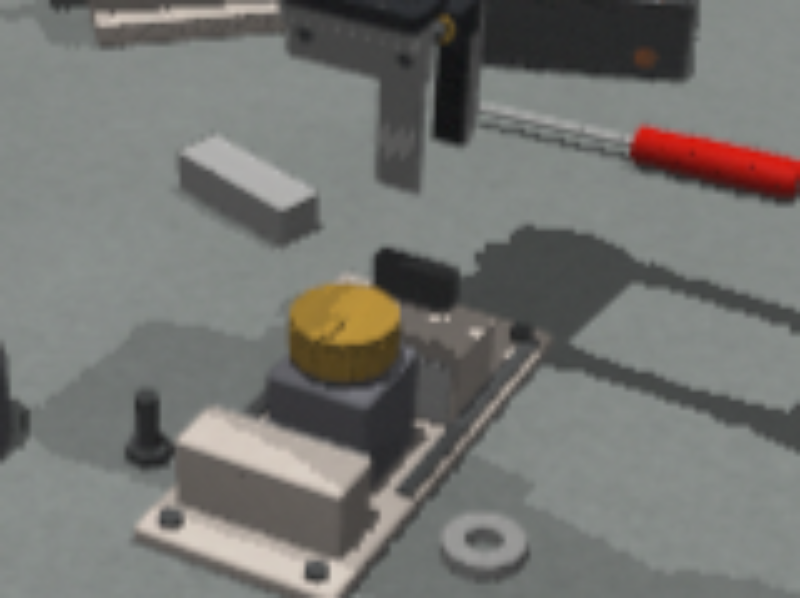

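View pics/d_w.png

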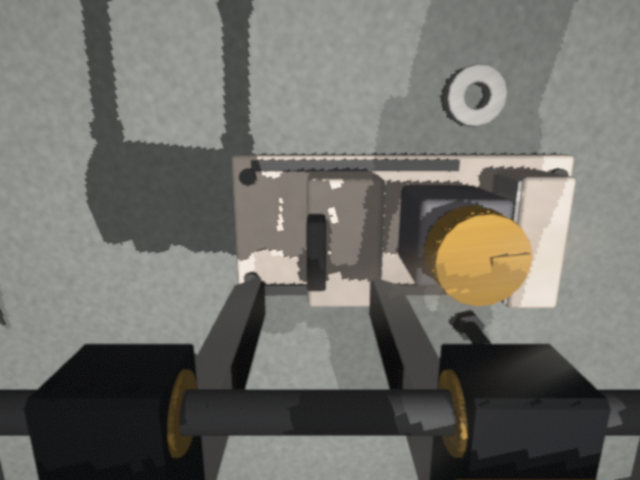

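Request:
apply_moves([
  [0, 0, 30],
  [0, 0, 60],
  [0, 0, 76],
  [0, 0, 81],
  [0, 0, 81],
  [0, 0, 81],
], yaw=[0, 0, 0, 0, 0, 0])

```text
clock: 4.95
ee_pos: [0.5837, -0.1573, 0.0656]
eef_rot: [[-0.96, 0.279, 0.002], [0.279, 0.96, -0.001], [-0.002, -0.0, -1.0]]
force: [0.3, 0.4, -0.1]
grip_width: 0.047
```

Request:
apply_moves([
  [0, 0, 0],
  [0, 0, 0],
  [0, 0, 0],
  [0, 0, 0],
  [0, 0, 0],
  [0, 0, 0],
], yaw=[0, 0, 0, 0, 0, 0], jaw=-0.9)

```text
clock: 5.7
ee_pos: [0.5827, -0.1574, 0.0645]
eef_rot: [[-0.96, 0.279, -0.0], [0.279, 0.96, -0.001], [-0.0, -0.001, -1.0]]
force: [-0.7, -1.4, 1.2]
grip_width: 0.0118
```

Request:
apply_moves([
  [0, 4, 0],
  [0, 9, 0],
  [0, 14, 0],
  [0, 19, 0],
  [0, 23, 0],
  [0, 26, 0],
  [0, 27, 0],
  [0, 27, 0],
], yaw=[0, 0, 0, 0, 0, 0, 0, 0])

```text
clock: 6.7
ee_pos: [0.5891, -0.1353, 0.0645]
eef_rot: [[-0.961, 0.277, -0.002], [0.277, 0.961, -0.007], [0.0, -0.008, -1.0]]
force: [-3.4, -11.2, 0.6]
grip_width: 0.0116
```

Request:
apply_moves([
  [0, 1, 0],
  [0, 2, 0],
  [0, 2, 0],
], yaw=[0, 0, 0])

```text
clock: 7.08
ee_pos: [0.5896, -0.1335, 0.0645]
eef_rot: [[-0.961, 0.277, -0.003], [0.277, 0.961, -0.007], [0.0, -0.008, -1.0]]
force: [-4.1, -10.7, -0.3]
grip_width: 0.0116
```

Request:
apply_moves([
  [0, 1, 0],
  [0, 2, 0],
  [0, 3, 0],
  [0, 4, 0],
  [0, 5, 0],
  [0, 5, 0],
], yaw=[0, 0, 0, 0, 0, 0])

```text
clock: 7.82
ee_pos: [0.5904, -0.1306, 0.0645]
eef_rot: [[-0.961, 0.277, -0.004], [0.277, 0.961, -0.011], [0.001, -0.011, -1.0]]
force: [-5.5, -14.4, 0.7]
grip_width: 0.0118
```

Request:
apply_moves([
  [0, 1, 0],
  [0, 2, 0],
  [0, 3, 0],
  [0, 3, 0],
], yaw=[0, 0, 0, 0])

```text
clock: 8.32
ee_pos: [0.5904, -0.1306, 0.0645]
eef_rot: [[-0.961, 0.276, -0.005], [0.276, 0.961, -0.015], [0.001, -0.016, -1.0]]
force: [-7.4, -21.6, 0.3]
grip_width: 0.012
```

```bash
python3 - <<'E'
from h import *
import cv2,pickle
C=bot.camera_params('wrist'); im=bot.snapshot('wrist'); cv2.imwrite('pics/e_w.png',im); pickle.dump(C,open('e_w.pkl','wb'))
im=bot.snapshot('top');cv2.imwrite('pics/e_top.png',cv2.resize(im[205:315,290:435],None,fx=5,fy=5,interpolation=cv2.INTER_CUBIC))
E
```

```text
(no output)
```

View pics/e_w.png

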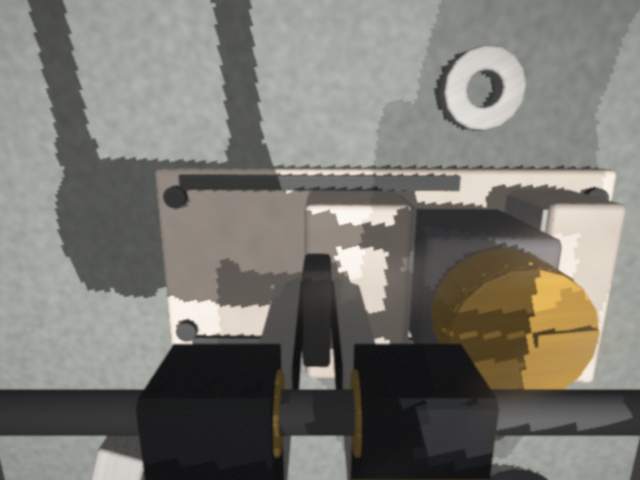

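View pics/e_top.png

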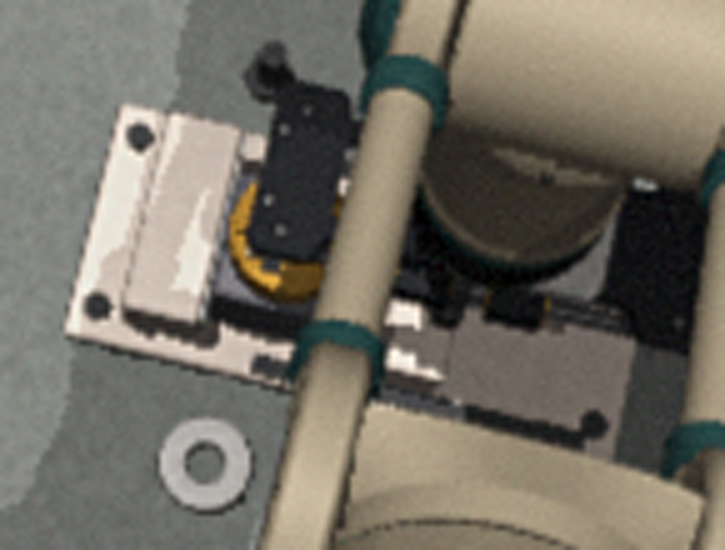

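```bash
python3 - <<'E'
from h import *
import pickle,cv2
C=pickle.load(open('e_w.pkl','rb'))
e=np.array([.278,.9605,0])
a=back('w',412,207,.058,C);b=back('w',549,206,.058,C);print(a,b,(b-a)@e)
im=cv2.imread('pics/e_w.png');cv2.imwrite('pics/e_w2.png',cv2.resize(im[180:390,290:640],None,fx=2.2,fy=2.2,interpolation=cv2.INTER_CUBIC))
E
```

```text
[ 0.56292022 -0.08021682  0.058     ] [ 0.57873483 -0.0225685   0.058     ] 0.05976766886512889
```

View pics/e_w2.png

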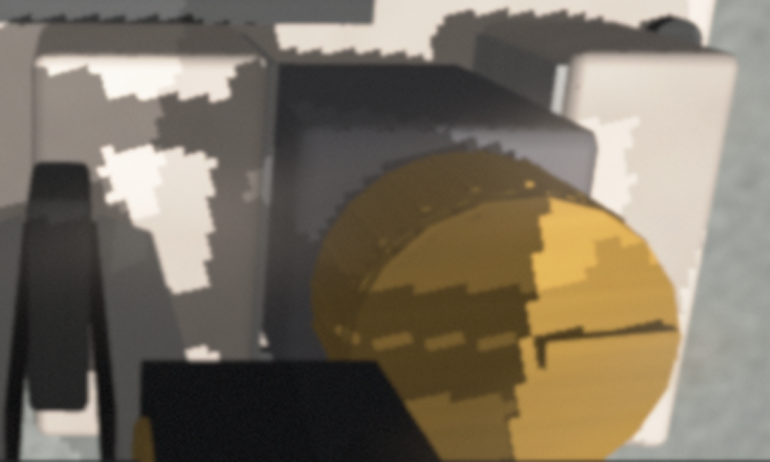

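Request:
apply_moves([
  [0, 2, 0],
  [0, 4, 0],
  [0, 6, 0],
  [0, 6, 0],
], yaw=[0, 0, 0, 0])

```text
clock: 8.93
ee_pos: [0.5904, -0.1305, 0.0644]
eef_rot: [[-0.962, 0.273, -0.009], [0.273, 0.962, -0.025], [0.002, -0.027, -1.0]]
force: [-10.8, -35.0, -0.3]
grip_width: 0.012
```

```bash
python3 - <<'E'
from h import *
import pickle
C=pickle.load(open('e_w.pkl','rb'))
e=np.array([.278,.9605,0]);n=np.array([-.9605,.278,0])
o=np.array([.6113,-.0611,0])
f=lambda a,b,z:back('w',290+a/2.2,180+b/2.2,z,C)
for k,p in {'jarL':f(300,130,.078),'jarR':f(592,130,.078),'jarR2':f(594,190,.078),'FJtop':f(572,58,.058),'FJbackR':f(737,60,.058),'SJ':f(268,60,.058),'SJb':f(38,58,.058),'SJ low':f(262,350,.058),'captopL':f(345,270,.109),'tabtopL':f(33,166,.083),'tabtopR':f(90,166,.083),'tabbot':f(88,408,.083),'ptr':f(678,328,.110)}.items():
    print(k,p.round(4),((p-o)@e).round(4),((p-o)@n).round(4))
E
```

```text
jarL [ 0.5725 -0.0805  0.078 ] -0.0294 0.0319
jarR [ 0.5867 -0.0297  0.078 ] 0.0233 0.0323
jarR2 [ 0.5983 -0.0309  0.078 ] 0.0253 0.0209
FJtop [ 0.579  -0.0222  0.058 ] 0.0284 0.0418
FJbackR [0.5882 0.009  0.058 ] 0.0609 0.0416
SJ [ 0.563  -0.0803  0.058 ] -0.0319 0.041
SJb [ 0.5501 -0.1246  0.058 ] -0.078 0.0411
SJ low [ 0.6254 -0.0957  0.058 ] -0.0293 -0.0232
captopL [ 0.5861 -0.0836  0.109 ] -0.0286 0.0179
tabtopL [ 0.5645 -0.1287  0.083 ] -0.078 0.0262
tabtopR [ 0.5672 -0.1189  0.083 ] -0.0677 0.0263
tabbot [ 0.6142 -0.1323  0.083 ] -0.0675 -0.0226
ptr [ 0.6089 -0.0363  0.11  ] 0.0231 0.0092
```

Request:
apply_moves([
  [0, -4, 0],
  [0, -8, 0],
  [0, -11, 0],
  [0, -12, 0],
  [0, -12, 0],
], yaw=[0, 0, 0, 0, 0])

```text
clock: 9.55
ee_pos: [0.5904, -0.1306, 0.0644]
eef_rot: [[-0.961, 0.278, -0.002], [0.278, 0.961, -0.006], [0.0, -0.006, -1.0]]
force: [-2.6, -8.0, 0.4]
grip_width: 0.0121
```

Request:
apply_moves([
  [0, -2, 0],
  [0, -2, 0],
  [0, -2, 0],
], yaw=[0, 0, 0])

```text
clock: 9.93
ee_pos: [0.5904, -0.1306, 0.0644]
eef_rot: [[-0.961, 0.278, -0.001], [0.278, 0.961, -0.003], [0.0, -0.003, -1.0]]
force: [-1.7, -6.8, 0.1]
grip_width: 0.012
```

Request:
apply_moves([
  [0, 0, 0],
  [0, 0, 0],
  [0, 0, 0],
  [0, 0, 0],
], yaw=[0, 0, 0, 0], jaw=0)

```text
clock: 10.42
ee_pos: [0.591, -0.1287, 0.0644]
eef_rot: [[-0.96, 0.279, 0.0], [0.279, 0.96, 0.001], [0.0, 0.001, -1.0]]
force: [-0.1, 0.2, 0.6]
grip_width: 0.0464
```

Request:
apply_moves([
  [0, 0, -40],
  [0, 0, -80],
  [0, 0, -120],
  [5, 36, -130],
  [5, 72, -130],
  [5, 72, -130],
  [5, 72, -130],
  [5, 72, -130],
], yaw=[0, 0, 0.15, 0.33, 0.51, 0.69, 0.87, 1.05])

```text
clock: 11.42
ee_pos: [0.6061, -0.0581, 0.1944]
eef_rot: [[-0.23, 0.973, -0.0], [0.973, 0.23, 0.0], [0.0, -0.0, -1.0]]
force: [-0.1, -1.2, 0.1]
grip_width: 0.047
```

Request:
apply_moves([
  [0, 0, 0],
  [0, 0, 0],
  [0, 0, 0],
  [0, 0, 0],
  [0, 0, 0],
  [0, 0, 0],
  [0, 0, 0],
], yaw=[0.18, 0.36, 0.54, 0.72, 0.76, 0.76, 0.76], jaw=1)

```text
clock: 12.3
ee_pos: [0.6061, -0.0585, 0.1944]
eef_rot: [[0.498, 0.867, -0.0], [0.867, -0.498, 0.0], [0.0, -0.0, -1.0]]
force: [0.5, 0.4, -0.1]
grip_width: 0.0936
```

```bash
python3 - <<'E'
from h import *
import cv2,pickle
s=bot.sense();print(s['ee_pos'],s['clock'],s['eef_rot'][:2].round(3),s['joint_pos'].round(1))
C=bot.camera_params('wrist'); im=bot.snapshot('wrist'); cv2.imwrite('pics/f_w.png',im); pickle.dump(C,open('f_w.pkl','wb'))
im=bot.snapshot('top');cv2.imwrite('pics/f_top.png',cv2.resize(im[205:315,290:435],None,fx=5,fy=5,interpolation=cv2.INTER_CUBIC))
im=bot.snapshot('side');cv2.imwrite('pics/f_side.png',cv2.resize(im[160:280,280:440],None,fx=5,fy=5,interpolation=cv2.INTER_CUBIC))
for q,z in [('jaw_tab',.083),('cap',.085),('pointer',.11)]:
    r=bot.spot_point(q,'wrist')
    for d in r[:2]:
        u,v=d['at'][0]*640,d['at'][1]*480
        print(q,round(d['p'],2),round(u,1),round(v,1),back('wrist',u,v,z,C).round(4))
E
```

```text
[ 0.60613395 -0.05846567  0.19440701] 12.3 [[ 0.498  0.867 -0.   ]
 [ 0.867 -0.498  0.   ]] [-12.1  19.1  83.    0.   77.9  17.8]
jaw_tab 0.98 353.5 326.1 [ 0.5942 -0.1344  0.083 ]
cap 0.88 317.6 235.2 [ 0.6062 -0.0596  0.085 ]
cap 0.26 413.6 161.0 [ 0.6873 -0.047   0.085 ]
pointer 0.62 305.9 219.8 [ 0.608  -0.0415  0.11  ]
```

View pics/f_w.png

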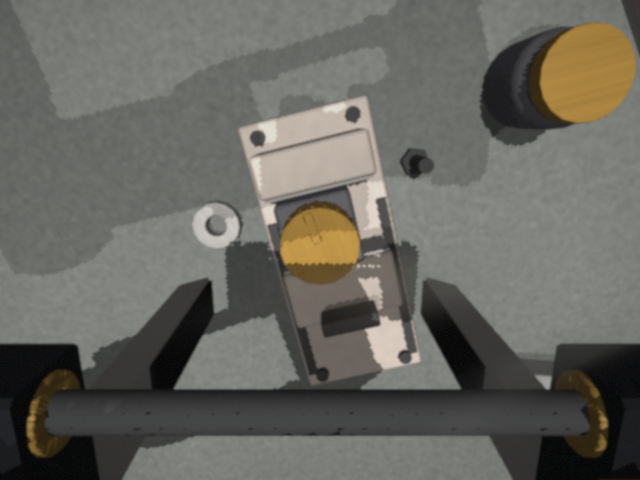

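View pics/f_side.png

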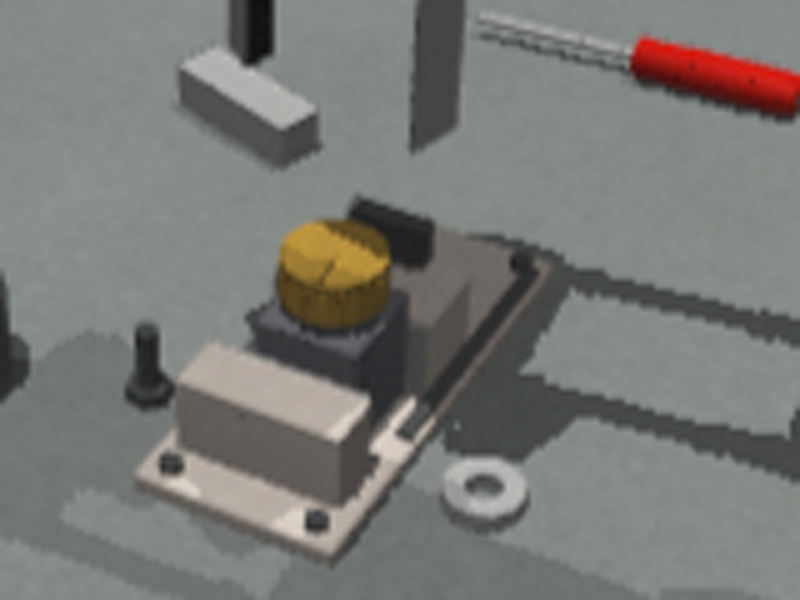

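```bash
python3 - <<'E'
from h import *
import pickle,cv2
C=pickle.load(open('f_w.pkl','rb'))
im=cv2.imread('pics/f_w.png')[180:300,250:390]
cv2.imwrite('pics/f_w2.png',cv2.resize(im,None,fx=5,fy=5,interpolation=cv2.INTER_CUBIC))
hsv=cv2.cvtColor(im,cv2.COLOR_BGR2HSV); m=cv2.inRange(hsv,(12,90,40),(32,255,255))
cs,_=cv2.findContours(m,0,1); c=max(cs,key=cv2.contourArea); (x,y),r=cv2.minEnclosingCircle(c);print(x+250,y+180,r)
print('as top',back('w',x+250,y+180,.109,C),r)
(x,y),(a,b),t=cv2.fitEllipse(c);print(x+250,y+180,a,b,back('w',x+250,y+180,.107,C))
e=np.array([.278,.9605,0]);n=np.array([-.9605,.278,0]);o=np.array([.6113,-.0611,0])
p0=back('w',325,244,.110,C);p1=back('w',305,213,.110,C)
print('ptr',p0,p1)
E
```

```text
318.97509002685547 243.03917694091797 41.63618087768555
as top [ 0.6074238  -0.05912369  0.109     ] 41.63618087768555
319.299560546875 243.05760192871094 79.64022827148438 81.3818588256836 [ 0.60732845 -0.0597335   0.107     ]
ptr [ 0.61060048 -0.06135915  0.11      ] [ 0.6096799  -0.03742077  0.11      ]
```

View pics/f_w2.png

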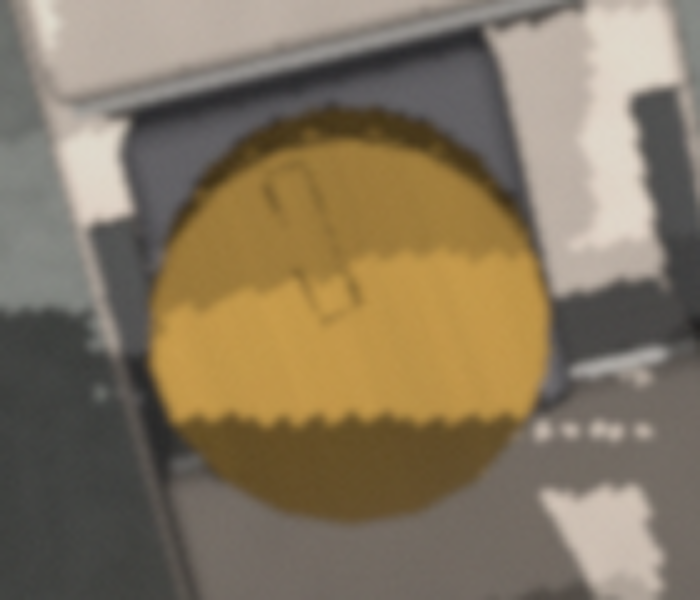

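View pics/f_top.png

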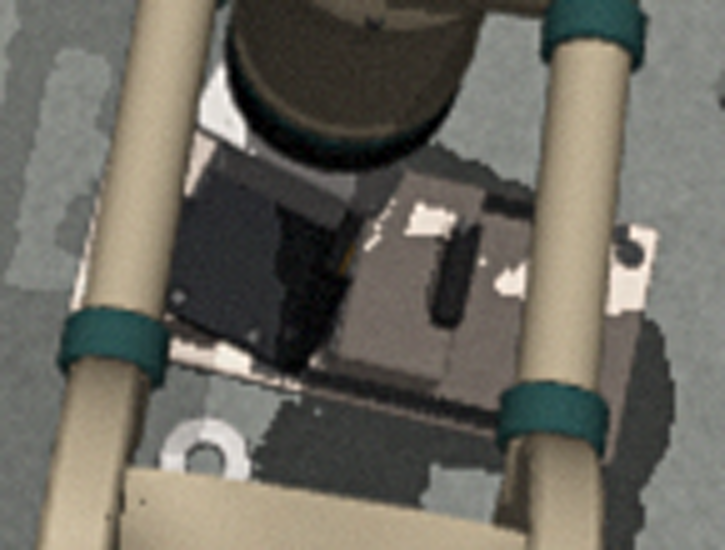

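Request:
apply_moves([
  [-2, 2, 30],
  [-2, 2, 60],
  [-2, 2, 85],
  [-2, 2, 100],
  [-2, 2, 110],
  [-2, 2, 110],
], yaw=[0, 0, 0, 0, 0, 0])

```text
clock: 13.35
ee_pos: [0.6069, -0.0613, 0.0842]
eef_rot: [[0.499, 0.867, -0.0], [0.867, -0.499, 0.0], [-0.0, -0.001, -1.0]]
force: [-1.0, -0.1, 0.2]
grip_width: 0.0943
```

Request:
apply_moves([
  [0, 0, 0],
  [0, 0, 0],
  [0, 0, 0],
  [0, 0, 0],
  [0, 0, 0],
], yaw=[0, 0, 0, 0, 0], jaw=-0.9)

```text
clock: 13.98
ee_pos: [0.6066, -0.0611, 0.0846]
eef_rot: [[0.499, 0.867, -0.0], [0.867, -0.499, 0.0], [0.0, -0.001, -1.0]]
force: [-0.4, 0.4, 1.1]
grip_width: 0.0524
```

```bash
python3 - <<'E'
from h import *
import cv2
s=bot.sense();print(s['ee_pos'],s['clock'],s['force'],s['moment'],s['grip_width'])
im=bot.snapshot('wrist'); cv2.imwrite('pics/g_w.png',im)
im=bot.snapshot('side');cv2.imwrite('pics/g_side.png',cv2.resize(im[160:280,280:440],None,fx=5,fy=5,interpolation=cv2.INTER_CUBIC))
E
```

```text
[ 0.60664294 -0.06110613  0.08462595] 13.975 [-0.35679187  0.39782075  1.07371201] [ 0.04653442  0.28081043 -0.04739032] 0.05235536793346927
```

View pics/g_w.png

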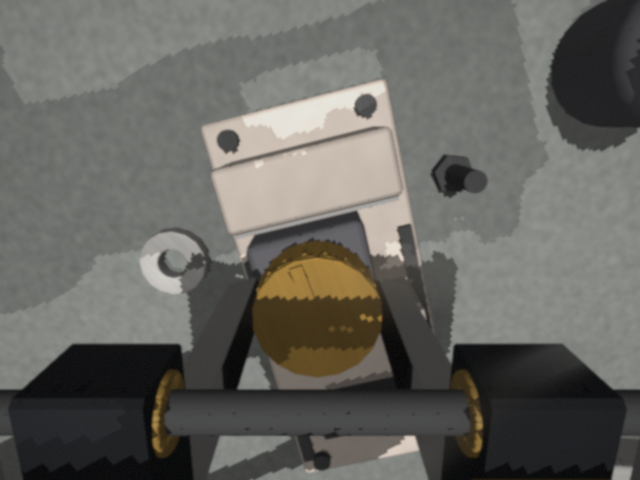

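View pics/g_side.png

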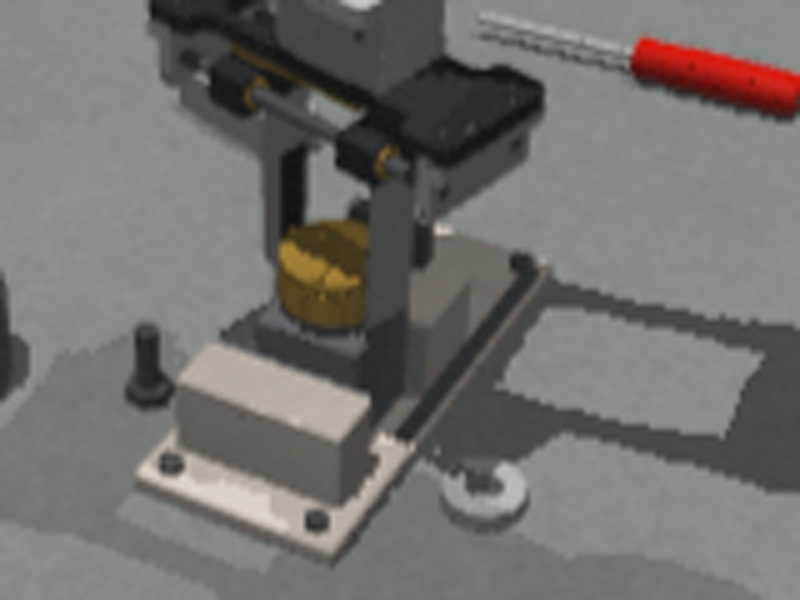

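Request:
apply_moves([
  [0, 0, 0],
  [0, 0, 0],
  [0, 0, 0],
  [0, 0, -0.5],
  [0, 0, -0.5],
  [0, 0, -1],
], yaw=[-0.1, -0.2, -0.3, -0.4, -0.5, -0.6])

```text
clock: 14.82
ee_pos: [0.6075, -0.0613, 0.0857]
eef_rot: [[-0.081, 0.997, 0.001], [0.997, 0.081, 0.0], [0.0, 0.001, -1.0]]
force: [0.6, 0.3, -0.3]
grip_width: 0.0522
```

```bash
python3 - <<'E'
from h import *
import cv2
s=bot.sense();print(s['ee_pos'],s['clock'],s['force'],s['moment'],s['grip_width'],s['eef_rot'][:2,1])
im=bot.snapshot('wrist'); cv2.imwrite('pics/h_w.png',im)
E
```

```text
[ 0.60749298 -0.06130167  0.08567429] 14.825 [ 0.55526103  0.34797751 -0.25242716] [-0.08644711  0.00816261 -0.1639557 ] 0.052161039938485816 [0.9967467  0.08058779]
```

View pics/h_w.png

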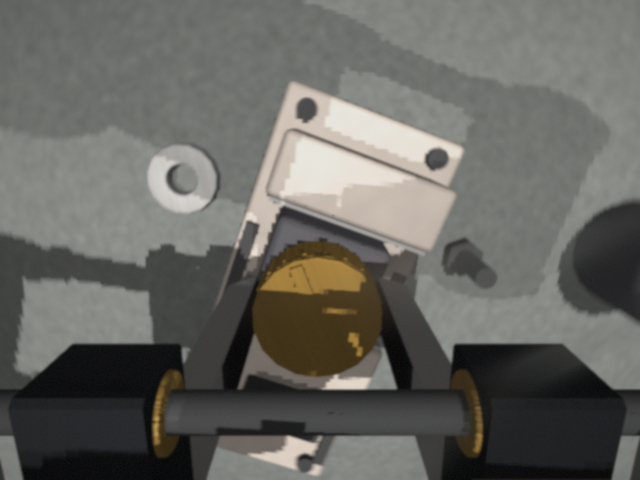

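Request:
apply_moves([
  [0, 0, 0],
  [0, 0, -0.5],
  [0, 0, -0.5],
  [0, 0, -1],
  [0, 0, -1],
  [0, 0, -1],
  [0, 0, -1],
], yaw=[-0.1, -0.2, -0.3, -0.4, -0.5, -0.62, -0.62])

```text
clock: 15.75
ee_pos: [0.6079, -0.0615, 0.0873]
eef_rot: [[-0.641, 0.768, 0.002], [0.768, 0.641, -0.0], [-0.002, 0.002, -1.0]]
force: [0.0, 0.5, 4.4]
grip_width: 0.052
```

```bash
python3 - <<'E'
from h import *
import cv2
s=bot.sense();print(s['ee_pos'],s['clock'],s['force'],s['moment'],s['grip_width'],s['eef_rot'][:2,1])
im=bot.snapshot('wrist'); cv2.imwrite('pics/i_w.png',im)
E
```

```text
[ 0.60793472 -0.0614857   0.08730875] 15.75 [1.12267321e-03 5.43720455e-01 4.37539473e+00] [0.00144491 0.00143637 0.03774674] 0.051967473213905616 [0.76753984 0.64099933]
```

View pics/i_w.png

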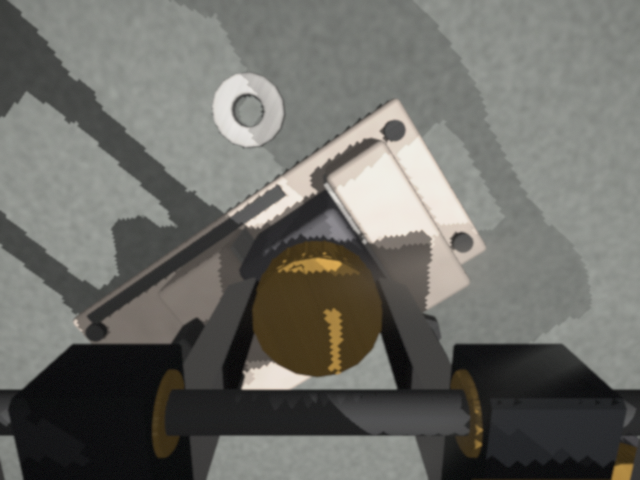

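Request:
apply_moves([
  [0, 0, -1],
  [0, 0, -3],
  [0, 0, -5],
  [0, 0, -5],
], yaw=[0, 0, 0, 0])

```text
clock: 16.3
ee_pos: [0.6065, -0.0612, 0.091]
eef_rot: [[-0.643, 0.766, -0.001], [0.766, 0.643, 0.0], [0.001, -0.001, -1.0]]
force: [1.3, 1.0, -1.0]
grip_width: 0.0521
```

Request:
apply_moves([
  [0, 0, -4],
  [0, 0, -9],
  [0, 0, -14],
  [0, 0, -20],
  [0, 0, -26],
  [0, 0, -31],
  [0, 0, -31],
  [0, 0, -31],
], yaw=[0, 0, 0, 0, 0, 0, 0, 0])

```text
clock: 17.3
ee_pos: [0.6068, -0.0613, 0.1223]
eef_rot: [[-0.643, 0.766, -0.0], [0.766, 0.643, 0.0], [0.0, -0.0, -1.0]]
force: [-0.5, 1.9, -0.8]
grip_width: 0.0518
```

```bash
python3 - <<'E'
from h import *
import cv2,pickle
s=bot.sense();print(s['ee_pos'],s['clock'],s['force'],s['grip_width'],s['joint_velocities'].round(2))
im=bot.snapshot('wrist'); cv2.imwrite('pics/j_w.png',im)
im=bot.snapshot('side');cv2.imwrite('pics/j_side.png',cv2.resize(im[160:280,280:440],None,fx=5,fy=5,interpolation=cv2.INTER_CUBIC))
E
```

```text
[ 0.60678038 -0.06130132  0.12230259] 17.3 [-0.49693341  1.88832073 -0.792948  ] 0.05180655203080118 [-0.04  0.1   0.19  0.06 -0.1  -0.03]
```

View pics/j_side.png

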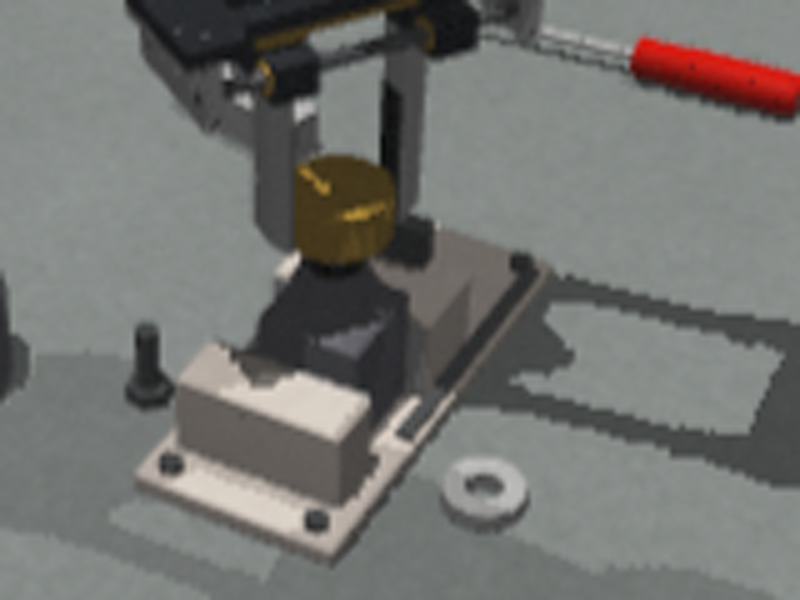

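View pics/j_w.png

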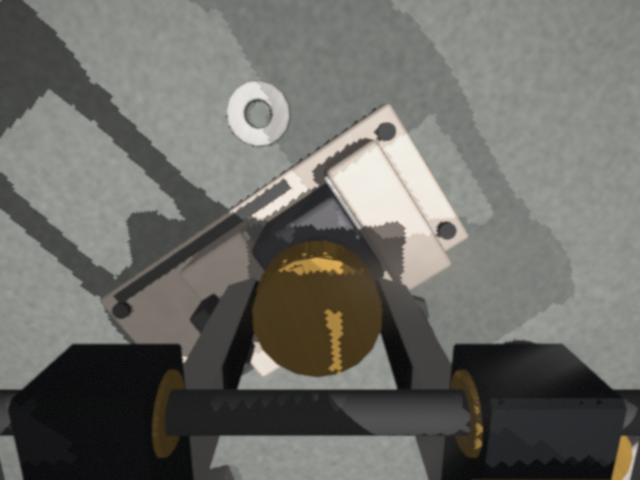

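Request:
apply_moves([
  [0, 0, 0],
  [0, 0, 0],
  [0, 0, 0],
  [0, 0, 0],
], yaw=[0, 0, 0, 0])

```text
clock: 17.9
ee_pos: [0.6069, -0.0613, 0.1224]
eef_rot: [[-0.643, 0.766, 0.0], [0.766, 0.643, 0.0], [0.0, 0.0, -1.0]]
force: [0.1, -0.5, -1.0]
grip_width: 0.0522
```

```bash
python3 - <<'E'
from h import *
s=bot.sense();print(s['ee_pos'],s['clock'],s['force'],s['grip_width'],s['joint_velocities'].round(2))
d=np.array([-.199,.73,0]);d=d/np.linalg.norm(d)*.026
for z in (.113,.123,.133): print(z,(proj('side',np.array([.607,-.061,z])+d)-[280,160])*5,'seen 343,262')
print(bot.hand_in())
E
```

```text
[ 0.6069404 -0.0612926  0.1224359] 17.9 [ 0.08907179 -0.52201738 -1.00848965] 0.05217853914507321 [-0.01 -0.11 -0.    0.    0.05  0.03]
0.113 [333.34960799 275.05123771] seen 343,262
0.123 [333.78681082 257.74057936] seen 343,262
0.133 [334.22947615 240.21363777] seen 343,262
the job is handed in; nothing more can be done
None
```

I closed the vise on the jar, unscrewed the cap and lifted it, and handed in with the cap held about 2 cm above the mouth. The clock read 17.9 s. `hand_in` gives no verdict, so the outcome rests on my own checks.

- **Vise:** I pinched the tab and pushed the sliding jaw about 28 mm, until it stopped hard against the jar. It did not move further at 36 N. I eased the push off before letting go.
- **Jaw travel:** this is the least certain check. Wrist-image edges, corrected for their rounding, gave a gap of about 56.6 mm, or roughly 0.0435 m of travel. The tab position alone gave about 0.0415 to 0.043 m, at or just over the 0.0415 m limit. I relied on the hard stop and on the images showing the jar snug between both jaws.
- **Cap:** I gripped it and turned it 1.22 rad anticlockwise. The turning moment then fell to near zero and the ring's upward push showed, so the threads were free. I lifted it straight up.
- **Final state:**
  - The grip width was 52.2 mm, matching the 52 mm cap, and the tool was level and nearly still.
  - The outside force was about 1 N, close to the cap's weight.
  - The side picture puts the cap's lower edge at about 0.12 m, against a mouth height of 0.103 m. That leaves 17 to 20 mm of clearance.
  - The jar stood upright in the vise, and the bearing and bolt looked unmoved; I didn't check the other bystanders at the end.

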